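# Load the block heater, close its lid and set the dial

### The arm

A 6-joint arm with a two-finger parallel gripper is mounted at the origin on the work surface. World frame = base frame: x ahead of the robot, y to its left, z up, the work surface at z = 0. Lengths are in m, angles in rad, forces in N, time in s.
With the tool pointing down it reaches from about 0.35 to 0.775 m from the base axis. Payload 7.3 kg.
Tool frame: the origin (TCP) lies midway between the tips of the shut fingers; the grasp point (between the pads) lies 19 mm behind it (env.grip_point_offset is the z of the grasp point in the tool frame, in m); z points along the fingers, y is the line along which they close (so a half turn about z gives the same grasp; the last joint's range is limited). The gripper opens to 92 mm and grips with 3 to 60 N. Pads are 19 mm wide; open, the fingers measure 130 mm over their backs; the gripper's body (75 mm by 190 mm) begins 47 mm behind the grasp point.
Start: joints at [1.12, 0.342, 1.524, -0, 1.275, -0.146], TCP at [0.158, 0.501, 0.227] pointing down, gripper open.
Joint ranges: [-2.53, 2.53], [-0.77, 2.02], [0.04, 2.7], [-1, 4.14], [0.28, 2.66], [-3.11, 3.11]. Speed limits (rad/s): [2.57, 2.57, 3.14, 3.14, 3.14, 3.14].

### API

Orientations are given as a rotation vector (axis times angle).
In Python, from workcell import env gives the robot as it stands. The module is installed in compiled form; this text tells all that it offers.
- The arm moves only by the tool arm_command, never from a script. Its argument "commands" is a list of rows, each a list of 2 entries, a list of its own where there are three numbers: the shift along the world's x, y, z in m, then the turn about the world's z in degrees. A call has 1 to 12 rows; each row shifts and turns the commanded pose from where the row before left it; what a row does not reach is not made up. A row lasts 1/10 s, in which the tool goes at most 50 mm and 8.59 degrees, less where a joint would pass 70% of its speed; a pose out of reach is approached as far as the arm can. A call is refused whole if a number of a shift passes 0.05 or a number of a turn 8.59, either way. A call with a gripper value outside its range is refused whole. "hand" is the gripper command: -1 is fully open, 1 is shut, values between are in proportion, set as the call begins (left out, the last holds). The fingers move at their own pace and stop on an object; "force" is the grip in N (left out, the last holds). Time passes only in rows, so rows that do not move let the fingers close. It gives the time, the measured TCP pose, the force, the opening and the grip force at its end, in the units of the state.
- env.get_obs(): the state, without advancing time (a new reading comes with each control period).
- env.camera(name): name is "side" or "top"; returns the picture (400x640x3 uint8, blue, green, red); there is no depth.
- env.camera_params(name): a dict with "camera_matrix" (3x3 intrinsics, pixels), "view" (4x4, takes a point from world to camera coordinates). Camera axes: x right, y down, z forward; pixel columns grow to the right and rows downward; lengths in m; the calibration is good to about 2 mm. A picture is of the moment at which its call begins. camera_params takes no time and is no camera call.
- env.hand_in(): hands the job in; it is judged then, once.
The state is a dict: "clock": time; "q": joint angles; "qvel": joint speeds; "tau": joint torques, N m; "tool_pos": TCP position; "tcp_rot": TCP orientation; "contact_force": force on the tool from outside, world axes, zero at the start; "torque": the same for the moment, N m; "gripper_width": finger opening in m; "gripper_force": force on a finger pad.
Only numpy, scipy, OpenCV 4.12 (cv2) and the standard library are available. Lean on these libraries where they do the work, as an engineer would, in place of code of your own. Each camera call takes 0.05 s, during which the arm holds its last target. There are 200 camera calls.

### The job

Get the dry block heater ready for a run: first lift the blank block out of its bay and lay it flat on the middle of the cork mat, then put every sample block from the bench flat on the floor of the bay. When all are in, lower the lid gently, without slamming it, until it is fully closed, and last turn the dial until its pointer lines up with the white mark on the ring around it; leave the bottle, the beaker and the pipette where they are.

Things in the scene. Friction and masses are not known exactly. Their poses are not given: they have to be found in the camera images.
- heater: white dry block heater, fixed to the bench, 234 x 270 mm, 66 mm high. Origin: on the bench under the centre of its bay; z up, x from its front (dial side) to its hinge side, y along the bay. In front of the bay is a flat console, its top 66 mm high, from x = -57 to -177 mm.
- bay_floor (a point): centre of the floor of the heater's bay, 30 mm above the bench; axes as the heater's. The bay is an open trough, inside 94 mm (x) by 250 mm (y) and 36 mm deep (rim 66 mm above the bench), walls 10 mm. Four sample blocks fit side by side along y with ribs along x, for instance 60 mm apart (y = -90, -30, 30, 90 mm).
- lid (a joint): angle of the lid, rad: 0 closed, 1.85 fully open (leaning back a little past upright); starts at 1.6 to 1.8. A stiff friction hinge: the lid (0.25 kg) stays at any angle and needs about 2 to 4 N at its free edge to move.
- lid_hinge (a point): hinge axis at the lid's middle, along the far rim of the bay (57 mm beyond the bay's centre, 66 mm above the bench); the lid's own axes: y along the hinge, x and z as the heater's when closed. The lid is a clear domed cover with grey edging, spanning x = -114 to 0, y = +-135, z = 0 to 40 mm in these axes, hollow below (skirts 34 mm deep); its flat outer top (z = 40) faces away from the robot when open.
- lid_edge (a point): middle of the lid's free edge on its outer top: x = -114, z = 40 mm in the lid's axes. A small grey ridge (8 x 90 mm, 6 mm high) runs along this edge on the outer top, at x = -104 to -112 mm.
- dial (a joint): angle of the dial, rad, 0 to 3.1: grows as the dial turns clockwise seen from above; at 0 the pointer points to the heater's front (its -x). Stays where it is left (friction 0.04 N m).
- dial_grip (a point): on the dial's vertical axis, half-way up its grip bar, 100 mm above the bench (x = -114, y = 0 mm from the heater's origin). The dial is black: a low disc 44 mm wide with an upright bar 62 mm long, 14 mm wide, free to grip from 80 to 110 mm above the bench. x of this point runs along the bar; the pointer is its -x end, with the white line on top.
- dial_pointer (a point): the point that the pointer points at: on the ring, on the bar's line beyond its white end, 42 mm from the dial's axis.
- set_mark (a point): middle of the white mark (17 x 5 mm, radial) on the flat black setting ring (102 mm across) around the dial; also 42 mm from the dial's axis. The ring does not move during the job, but lies differently each time (dial angle 1.3 to 2.6 rad).
- blank_mid (a point): blank block: plain aluminium without holes, body 76 (x) x 120 (y) x 36 (z) mm, with the same grey rib as the sample blocks on the middle of its top (56 (x) x 14 (y) x 28 mm); 64 mm high over all, 0.45 kg. This point is its centre, 32 mm above its underside; z up, x along the rib. Starts in the bay of the heater.
- mat_top (a point): centre of the top of the cork mat, 170 (x) x 150 (y) x 4 mm, fixed flat on the bench at the robot's right; z up.
- block0_mid (a point): sample block: aluminium, body 76 (x) x 50 (y) x 36 (z) mm with eight dark tube holes in its top and, on the middle of the top, a grey upright grip rib 56 (x) x 14 (y) x 28 mm high; 64 mm high over all, 0.2 to 0.42 kg. This point is its centre, 32 mm above its underside; z up, x along the rib. Starts on the bench at the robot's left; None if absent this time (two to four are there).
- block1_mid (a point): sample block: aluminium, body 76 (x) x 50 (y) x 36 (z) mm with eight dark tube holes in its top and, on the middle of the top, a grey upright grip rib 56 (x) x 14 (y) x 28 mm high; 64 mm high over all, 0.2 to 0.42 kg. This point is its centre, 32 mm above its underside; z up, x along the rib. Starts on the bench at the robot's left; None if absent this time (two to four are there).
- block2_mid (a point): sample block: aluminium, body 76 (x) x 50 (y) x 36 (z) mm with eight dark tube holes in its top and, on the middle of the top, a grey upright grip rib 56 (x) x 14 (y) x 28 mm high; 64 mm high over all, 0.2 to 0.42 kg. This point is its centre, 32 mm above its underside; z up, x along the rib. Starts on the bench at the robot's left; None if absent this time (two to four are there).
- block3_mid (a point): sample block: aluminium, body 76 (x) x 50 (y) x 36 (z) mm with eight dark tube holes in its top and, on the middle of the top, a grey upright grip rib 56 (x) x 14 (y) x 28 mm high; 64 mm high over all, 0.2 to 0.42 kg. This point is its centre, 32 mm above its underside; z up, x along the rib. Starts on the bench at the robot's left; None if absent this time (two to four are there).
- reagent: bystander: reagent bottle with blue cap, 64 mm wide, 150 mm high; origin at the centre of its underside. Leave it.
- beaker: bystander: glass beaker, 72 mm wide, 90 mm high; origin at the centre of its underside. Leave it.
- pipette: bystander: grey pipette lying on the bench, 230 mm long, 26 mm wide; origin under the middle of its body. Leave it.
Mind the look-alikes: they are no part of the job. What is shaped like the part that bears block0_mid but green or purple is not meant.

How it is judged:
By the outcome, as a careful person would: the job done as asked, in the order asked, and still so for the second after the job is handed in, with the robot touching nothing.
Of block0, block1, block2, block3 only 2 to 4 are there at a start; the rules pass over those that are not, and their reading is None.
At some moment in a run one of block0, block1, block2, block3, blank may be knocked a few centimetres aside while the robot is not near it.
Once in a run the grip may slacken for a moment while it holds something.
It also fails if it takes over 210 s, if anything falls off the work surface, if the arm or the gripper's body presses on something with over 40 N, if the wrist force passes 120 N, or if a joint passes its speed limit or range.

## Working session

There is one attempt and no reset: what is moved stays moved. The work goes in short steps, Python scripts to look and compute and a tool call to move; the robot and the scene stay as the last step left them, time stands still between calls to the robot, and variables do not carry over. Pictures are saved under pics/ and viewed, at most 14 in all, crops included, and the job is handed in when it is done.

Besides the shell and the picture viewer there is one more tool, called as a command line: name --argument value ..., lists and objects as JSON in quotes. arm_command: Moves the arm, as the interface text tells. Its arguments: {"type":"object","properties":{"commands":{"type":"array"},"hand":{"type":"number"},"force":{"type":"number"}},"required":["commands"]}

```bash
mkdir -p pics; cat > h.py <<'E'
import numpy as np, cv2
from workcell import env
def snap(cam,name):
    im=np.ascontiguousarray(env.camera(cam)); cv2.imwrite(f'pics/{name}.png',im); return im
def ray(cam,uv):
    p=env.camera_params(cam);K=np.array(p["camera_matrix"]);V=np.array(p["view"])
    d=np.linalg.inv(K)@np.array([uv[0],uv[1],1.]);R=V[:3,:3]
    return -R.T@V[:3,3],R.T@d
def onz(cam,uv,z):
    o,d=ray(cam,uv); return o+d*(z-o[2])/d[2]
def proj(cam,P):
    p=env.camera_params(cam);K=np.array(p["camera_matrix"]);V=np.array(p["view"])
    c=V[:3,:3]@np.asarray(P,float)+V[:3,3]; c=K@c; return c[:2]/c[2]
def st():
    o=env.get_obs(); print({k:np.round(o[k],3).tolist() for k in("clock","q","tool_pos","tcp_rot","contact_force","gripper_width","gripper_force")})
E
python3 - <<'E'
from h import *
snap('top','t0');snap('side','s0');st()
for c in('top','side'):
    o,d=ray(c,(320,200));print(c,o,d)
print(env.grip_point_offset)
E
```

```text
{'clock': 0.1, 'q': [1.12, 0.343, 1.525, -0.0, 1.275, -0.146], 'tool_pos': [0.157, 0.5, 0.226], 'tcp_rot': [-0.477, -3.105, 0.002], 'contact_force': [-0.517, 0.423, -0.597], 'gripper_width': 0.092, 'gripper_force': 0.0}
top [0.37961622 0.08330896 1.22026706] [ 0.18401998 -0.01291763 -0.98299676]
side [ 0.25251357 -0.63211188  0.85005337] [ 0.27552622  0.65169772 -0.70692344]
-0.0188
```

View pics/t0.png

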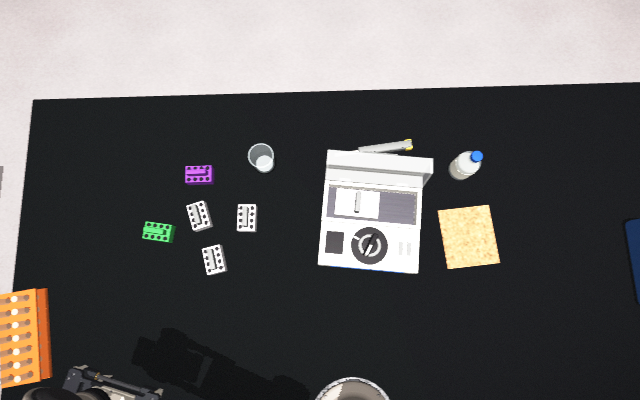

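View pics/s0.png

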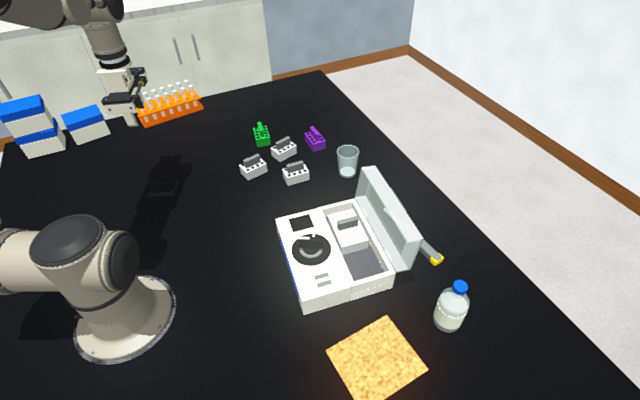

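Top picture: the white/aluminium sample blocks are at (199,216), (247,218) and (214,260). The look-alikes are green at (157,232) and purple at (199,174), both rejected by colour. The blank, plain with a rib, is in the bay at (350,202), the mat is at (469,237) and the dial at (369,245). One close crop to check this.

```bash
python3 - <<'E'
from h import *
im=cv2.imread('pics/t0.png')
a=cv2.resize(im[160:280,140:270],None,fx=3,fy=3,interpolation=cv2.INTER_CUBIC)
b=cv2.resize(im[145:280,315:440],None,fx=3.2,fy=3.2,interpolation=cv2.INTER_CUBIC)
o=np.zeros((440,800,3),np.uint8);o[:a.shape[0],:a.shape[1]]=a;o[:b.shape[0],400:400+b.shape[1]]=b
cv2.imwrite('pics/c0.png',o)
K=env.camera_params('top')["camera_matrix"];print(np.round(K,1).tolist())
hsv=cv2.cvtColor(im,cv2.COLOR_BGR2HSV)
m=((hsv[...,1]<60)&(hsv[...,2]>95)).astype(np.uint8)
roi=np.zeros_like(m);roi[195:285,140:270]=1
m=cv2.morphologyEx(m*roi,cv2.MORPH_CLOSE,np.ones((5,5)))
for c in cv2.findContours(m,0,2)[0]:
    if cv2.contourArea(c)>100: print('blk',cv2.minAreaRect(c),cv2.contourArea(c))
mm=((hsv[...,0]>8)&(hsv[...,0]<28)&(hsv[...,1]>60)&(hsv[...,2]>120)).astype(np.uint8)
mm[:,:400]=0;mm[:,530:]=0
mm=cv2.morphologyEx(mm,cv2.MORPH_CLOSE,np.ones((5,5)))
c=max(cv2.findContours(mm,0,2)[0],key=cv2.contourArea);r=cv2.minAreaRect(c);print('mat',r)
P=np.array([onz('top',p,.004)[:2] for p in cv2.boxPoints(r)]);print(P.round(4).tolist(),P.mean(0))
E
```

```text
[[423.5, 0.0, 314.0], [0.0, 423.5, 195.5], [0.0, 0.0, 1.0]]
blk ((213.89126586914062, 259.23345947265625), (28.532451629638672, 21.116073608398438), 78.11134338378906) 545.5
blk ((246.0, 217.5), (27.0, 20.0), 90.0) 506.0
blk ((198.80189514160156, 215.55661010742188), (28.708354949951172, 20.74144172668457), 74.05460357666016) 535.5
mat ((468.2871398925781, 236.276123046875), (62.154014587402344, 53.07292938232422), 80.13418579101562)
[[0.5669, -0.2705], [0.589, -0.4247], [0.4124, -0.4355], [0.3914, -0.2856]] [ 0.48993095 -0.35408675]
```

View pics/c0.png

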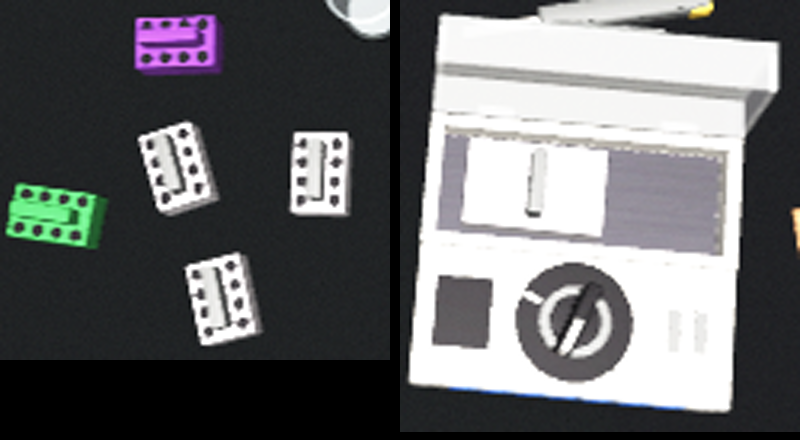

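The crop shows three white blocks with ribs and holes, at crop (177,168), (320,173) and (222,298). The green and purple ones are rejected. The blank is at crop (535,187), the white mark at crop (533,297), and the dial pointer's white end at (568,345). Next I measure the poses.

```bash
python3 - <<'E'
from h import *
im=cv2.imread('pics/t0.png');g=cv2.cvtColor(im,cv2.COLOR_BGR2GRAY)
for (r,c0,c1) in((218,232,262),(216,184,214),(260,200,232),(205,325,390)): print(r,g[r,c0:c1].tolist())
print(g[205:232,243].tolist())
f=lambda x,y:np.array([315+(x-400)/3.2,145+y/3.2])
pts=dict(bay=[(445,128),(727,150),(722,255),(437,230)],front=[(410,384),(730,410)],blank=[(467,137),(608,152),(603,237),(462,222)])
for k,v in pts.items():
    P=np.array([onz('top',f(*p),.066)[:2] for p in v]);print(k,P.round(4).tolist(),P.mean(0).round(4))
P=[onz('top',f(*p),.094)[:2].round(4) for p in((537,148),(533,212))];print('rib',P)
print('ring',onz('top',f(574,322),.068),'mark',onz('top',f(533,297),.068))
E
```

```text
218 [34, 34, 35, 34, 35, 238, 255, 251, 240, 241, 231, 235, 235, 240, 207, 84, 244, 255, 254, 250, 254, 255, 252, 171, 100, 44, 36, 34, 32, 34]
216 [36, 31, 35, 34, 30, 241, 255, 254, 254, 250, 218, 226, 229, 233, 185, 68, 106, 222, 211, 61, 60, 81, 243, 246, 125, 106, 56, 35, 34, 36]
260 [34, 35, 32, 29, 242, 255, 255, 255, 253, 238, 231, 236, 239, 198, 68, 109, 247, 249, 121, 77, 75, 246, 249, 126, 117, 76, 34, 37, 34, 34, 33, 34]
205 [255, 255, 194, 150, 151, 152, 151, 151, 152, 140, 248, 255, 255, 255, 255, 255, 255, 255, 255, 255, 255, 255, 255, 255, 255, 255, 255, 255, 255, 250, 188, 235, 236, 234, 231, 253, 255, 255, 255, 255, 255, 255, 255, 255, 255, 255, 255, 255, 255, 255, 255, 255, 255, 250, 159, 149, 149, 145, 147, 144, 146, 146, 145, 145, 147]
[255, 242, 231, 234, 221, 224, 227, 228, 228, 229, 232, 233, 235, 235, 234, 233, 234, 234, 235, 236, 183, 179, 254, 255, 255, 245, 151]
bay [[0.6375, 0.0415], [0.6104, -0.2025], [0.519, -0.1912], [0.548, 0.0516]] [ 0.5787 -0.0752]
front [[0.418, 0.0789], [0.3887, -0.188]] [ 0.4033 -0.0546]
blank [[0.6289, 0.0226], [0.6118, -0.0992], [0.5376, -0.0905], [0.5542, 0.0299]] [ 0.5831 -0.0343]
rib [array([ 0.6115, -0.0349]), array([ 0.5567, -0.0288])]
ring [ 0.46563788 -0.06144566  0.068     ] mark [ 0.48779705 -0.02782069  0.068     ]
```

arm_command --commands '[[[0.03,-0.038,0],1],[[0.03,-0.038,0],1],[[0.03,-0.038,0],1],[[0.03,-0.038,0],1],[[0.03,-0.038,0],1],[[0.03,-0.038,0],1],[[0.03,-0.038,0],1],[[0.03,-0.038,0],1],[[0.03,-0.038,0],1],[[0.03,-0.038,0],1],[[0.03,-0.038,0],1],[[0.03,-0.038,0],0]]' --hand -1 --force 30

```text
clock: 1.3
tool_pos: [0.5183, 0.043, 0.2265]
tcp_rot: [-0.177, -3.136, -0.0]
contact_force: [1.4, 1.0, 0.7]
gripper_width: 0.0917
gripper_force: 0.0
```

arm_command --commands '[[[0.032,-0.038,0],0],[[0.033,-0.038,0],0],[[0,0,-0.03],0],[[0,0,-0.03],0],[[0,0,-0.03],0],[[0,0,-0.03],0],[[0,0,-0.02],0],[[0,0,-0.0165],0],[[0,0,0],0]]'

```text
clock: 2.2
tool_pos: [0.5812, -0.0307, 0.0681]
tcp_rot: [-0.177, -3.133, -0.001]
contact_force: [0.6, 0.0, -0.1]
gripper_width: 0.0919
gripper_force: 0.0
```

arm_command --commands '[[[0,0,0],0],[[0,0,0],0],[[0,0,0],0],[[0,0,0],0],[[0,0,0],0],[[0,0,0],0],[[0,0,0],0],[[0,0,0],0]]' --hand 1 --force 45

```text
clock: 3.0
tool_pos: [0.5823, -0.0309, 0.0702]
tcp_rot: [-0.177, -3.137, -0.0]
contact_force: [0.8, 1.2, -0.3]
gripper_width: 0.0326
gripper_force: 0.0
```

arm_command --commands '[[[0,0,0],0],[[0,0,0],0],[[0,0,0],0],[[0,0,0],0],[[0,0,0],0],[[0,0,0.01],0],[[0,0,0.02],0],[[0,0,0.03],0],[[0,0,0.04],0],[[0,0,0],0]]'

```text
clock: 4.0
tool_pos: [0.5851, -0.0311, 0.1761]
tcp_rot: [0.176, 3.126, -0.001]
contact_force: [1.4, -0.8, -3.8]
gripper_width: 0.0137
gripper_force: 45.0
```

arm_command --commands '[[[-0.005,-0.03,0.02],0],[[-0.009,-0.033,0.01],1],[[-0.009,-0.033,0],1],[[-0.009,-0.033,0],1],[[-0.009,-0.033,0],1],[[-0.009,-0.033,0],1],[[-0.009,-0.033,0],2],[[-0.009,-0.033,0],2],[[-0.009,-0.033,0],2],[[-0.009,-0.029,0],0],[[-0.007,0,0],0],[[0,0,0],0]]'

```text
clock: 5.2
tool_pos: [0.4879, -0.3537, 0.1989]
tcp_rot: [0.121, -3.137, -0.005]
contact_force: [-0.5, 0.9, -4.9]
gripper_width: 0.014
gripper_force: 45.0
```

```bash
python3 - <<'E'
from h import *
st()
im=cv2.imread('pics/t0.png')
hsv=cv2.cvtColor(im,cv2.COLOR_BGR2HSV)
mm=((hsv[...,0]>8)&(hsv[...,0]<28)&(hsv[...,1]>60)&(hsv[...,2]>120)).astype(np.uint8)
mm[:,:435]=0;mm[:,530:]=0;mm[:190]=0
c=max(cv2.findContours(mm,0,2)[0],key=cv2.contourArea)
q=cv2.approxPolyDP(cv2.convexHull(c),4,True)[:,0]
P=np.array([onz('top',p,.004)[:2] for p in q]);print(q.tolist(),P.round(4).tolist(),P.mean(0))
E
```

```text
{'clock': 5.2, 'q': [-0.755, 0.508, 1.339, 0.0, 1.298, -2.403], 'tool_pos': [0.488, -0.354, 0.199], 'tcp_rot': [0.121, -3.137, -0.005], 'contact_force': [-0.475, 0.941, -4.892], 'gripper_width': 0.014, 'gripper_force': 44.963}
[[488, 205], [499, 262], [447, 268], [437, 211]] [[0.5777, -0.4203], [0.4134, -0.4335], [0.401, -0.2851], [0.5645, -0.2709]] [ 0.48915893 -0.35243356]
```

arm_command --commands '[[[0.001,0.001,-0.035],0],[[0,0,-0.035],0],[[0,0,-0.03],0],[[0,0,-0.025],0],[[0,0,-0.015],0],[[0,0,-0.008],0],[[0,0,-0.005],0],[[0,0,-0.003],0],[[0,0,0],0],[[0,0,0],0]]'

```text
clock: 6.2
tool_pos: [0.4907, -0.3532, 0.045]
tcp_rot: [-0.124, 3.138, -0.001]
contact_force: [-0.0, 0.1, -4.6]
gripper_width: 0.0134
gripper_force: 45.0
```

arm_command --commands '[[[0,0,-0.001],0],[[0,0,-0.001],0],[[0,0,0],0],[[0,0,0],0]]'

```text
clock: 6.6
tool_pos: [0.4907, -0.3533, 0.0442]
tcp_rot: [-0.124, 3.138, -0.002]
contact_force: [-2.1, 2.3, 7.2]
gripper_width: 0.0135
gripper_force: 45.0
```

Contact. Release and go up.

arm_command --commands '[[[0,0,0],0],[[0,0,0],0],[[0,0,0],0],[[0,0,0],0],[[0,0,0.02],0],[[0,0,0.04],0],[[0,0,0.04],0],[[0,0,0.05],0],[[0,0,0.02],0],[[-0.01,0.04,0],0],[[-0.01,0.04,0],0],[[0,0.04,0],0]]' --hand -0.1

```text
clock: 7.8
tool_pos: [0.4692, -0.2318, 0.2123]
tcp_rot: [0.122, -3.139, -0.0]
contact_force: [1.5, 0.1, 0.2]
gripper_width: 0.0508
gripper_force: 0.0
```

```bash
cat >> h.py <<'E'
def blocks(im,roi=(195,285,140,270),th=160):
    g=cv2.cvtColor(im,cv2.COLOR_BGR2GRAY);s=cv2.cvtColor(im,cv2.COLOR_BGR2HSV)[...,1]
    m=np.zeros_like(g);a,b,c,d=roi
    m[a:b,c:d]=((g>th)&(s<60))[a:b,c:d]
    m=cv2.morphologyEx(m,cv2.MORPH_CLOSE,np.ones((5,5)))
    out=[]
    for c in cv2.findContours(m,0,2)[0]:
        if cv2.contourArea(c)<150: continue
        r=cv2.minAreaRect(c)
        P=np.array([onz('top',p,.036)[:2] for p in cv2.boxPoints(r)])
        e=np.array([P[1]-P[0],P[2]-P[1]]);n=np.linalg.norm(e,axis=1);v=e[n.argmax()]
        yaw=(np.degrees(np.arctan2(v[1],v[0]))+90)%180-90
        out.append((P.mean(0),yaw));print('px',np.round(r[0],1),'xy',P.mean(0).round(4),'yaw',round(yaw,1),'size',n.round(3))
    return out
E
python3 - <<'E'
from h import *
im=snap('top','t1');blocks(im)
print('blank');blocks(im,(195,285,430,510),200)
E
```

```text
px [213.  259.3] xy [0.4434 0.3696] yaw 12.6 size [0.052 0.077]
px [246. 217.] xy [0.5591 0.2783] yaw -0.1 size [0.051 0.074]
px [197.9 215.3] xy [0.568  0.4144] yaw 16.7 size [0.052 0.078]
blank
px [472.  265.5] xy [ 0.4056 -0.3447] yaw 88.3 size [0.166 0.101]
px [491.  215.5] xy [ 0.5428 -0.4122] yaw -6.8 size [0.102 0.117]
```

View pics/t1.png

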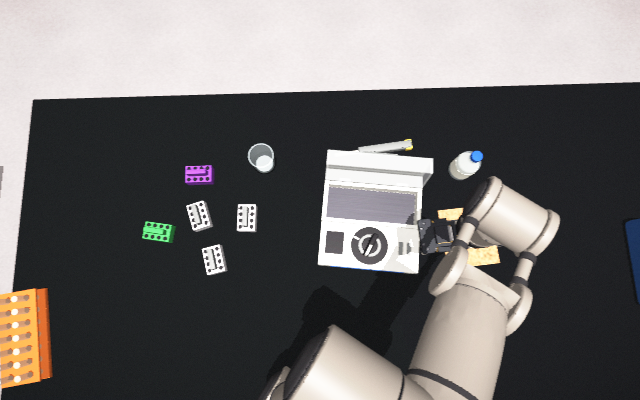

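arm_command --commands '[[[0.007,0.042,0],0],[[0.007,0.043,0],-1],[[0.008,0.043,0],-1],[[0.007,0.042,0],0],[[0.007,0.043,0],-1],[[0.008,0.043,0],-1],[[0.007,0.042,0],0],[[0.008,0.043,0],0],[[0.008,0.043,0],0],[[0.007,0.042,0],0],[[0.007,0.042,0],0],[[0.008,0.043,0],0]]' --hand -0.1

```text
clock: 9.05
tool_pos: [0.5595, 0.2798, 0.2122]
tcp_rot: [-0.015, 3.141, -0.0]
contact_force: [1.6, 0.1, 0.3]
gripper_width: 0.0505
gripper_force: 0.0
```

```bash
python3 - <<'E'
from h import *
im=snap('top','t2');st()
o=cv2.resize(im[150:290,310:520],None,fx=3.5,fy=3.5,interpolation=cv2.INTER_CUBIC);cv2.imwrite('pics/c2.png',o)
E
```

```text
{'clock': 9.1, 'q': [0.349, 0.544, 1.241, 0.004, 1.354, -1.236], 'tool_pos': [0.56, 0.286, 0.212], 'tcp_rot': [-0.02, 3.141, 0.007], 'contact_force': [-3.425, 1.494, -0.478], 'gripper_width': 0.051, 'gripper_force': 0.0}
```

View pics/c2.png

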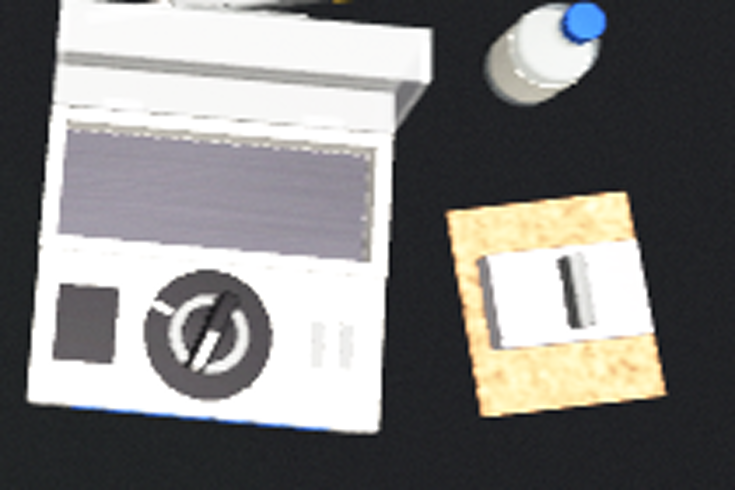

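```bash
python3 - <<'E'
from h import *
f=lambda x,y:np.array([310+x/3.5,150+y/3.5])
P=np.array([onz('top',f(*p),.040)[:2] for p in((490,257),(640,240),(653,332),(500,348))]);print(P.round(4),P.mean(0))
P=np.array([onz('top',f(*p),.004)[:2] for p in((446,211),(626,191),(666,394),(481,418))]);print(P.round(4),P.mean(0))
blocks(cv2.imread('pics/t2.png'))
E
```

```text
[[ 0.5228 -0.2937]
 [ 0.5329 -0.4147]
 [ 0.4594 -0.4168]
 [ 0.4504 -0.2949]] [ 0.49139219 -0.35503846]
[[ 0.5666 -0.2723]
 [ 0.5789 -0.4229]
 [ 0.4117 -0.4369]
 [ 0.397  -0.286 ]] [ 0.48854302 -0.3545174 ]
px [217.4 254.5] xy [0.4578 0.3575] yaw -81.7 size [0.243 0.199]
px [190.2 219.6] xy [0.5565 0.4358] yaw -85.6 size [0.108 0.062]
px [233.5 202. ] xy [0.6031 0.314 ] yaw 88.3 size [0.066 0.041]
px [179.5 200. ] xy [0.6135 0.4681] yaw 88.3 size [0.106 0.029]
```

arm_command --commands '[[[0,0,-0.04],0],[[0,0,-0.04],0],[[0,0,-0.03],0],[[0,0,0],0],[[0,0,0],0]]'

```text
clock: 9.6
tool_pos: [0.5597, 0.278, 0.1027]
tcp_rot: [0.015, -3.141, -0.0]
contact_force: [-0.9, 0.9, 0.7]
gripper_width: 0.0505
gripper_force: 0.0
```

arm_command --commands '[[[0,0,-0.03],0],[[0,0,-0.022],0],[[0,0,-0.01],0],[[0,0,0],0],[[0,0,0],0]]'

```text
clock: 10.1
tool_pos: [0.5606, 0.2784, 0.0421]
tcp_rot: [-0.015, 3.139, 0.002]
contact_force: [0.4, -0.5, 0.4]
gripper_width: 0.0504
gripper_force: 0.0
```

arm_command --commands '[[[0,0,0],0],[[0,0,0],0],[[0,0,0],0],[[0,0,0],0],[[0,0,0],0],[[0,0,0],0],[[0,0,0],0],[[0,0,0.02],0],[[0,0,0.04],0],[[0,0,0.04],0],[[0,0,0.04],0],[[0,0,0.01],0]]' --hand 1 --force 45

```text
clock: 11.3
tool_pos: [0.5611, 0.2787, 0.1951]
tcp_rot: [-0.015, 3.134, 0.004]
contact_force: [0.9, 0.6, -2.2]
gripper_width: 0.0136
gripper_force: 45.0
```

arm_command --commands '[[[0.001,-0.039,0],0],[[0.001,-0.04,0],-1],[[0.001,-0.039,0],-1],[[0.001,-0.04,0],-1],[[0.001,-0.039,0],-1],[[0.001,-0.04,0],-1],[[0.001,-0.039,0],-1],[[0.001,-0.04,0],-1],[[0.001,-0.039,0],0],[[0,-0.04,0],0],[[0,-0.038,0],0],[[0,0,0],0]]'

```text
clock: 12.5
tool_pos: [0.5673, -0.1595, 0.1883]
tcp_rot: [-0.185, -3.134, 0.002]
contact_force: [-0.2, 0.9, -1.6]
gripper_width: 0.0135
gripper_force: 45.0
```

arm_command --commands '[[[0,0,-0.04],0],[[0,0,-0.02],0],[[0,0,0],0],[[0,0,0],0]]'

```text
clock: 12.9
tool_pos: [0.5682, -0.1544, 0.1299]
tcp_rot: [-0.176, -3.135, -0.001]
contact_force: [0.7, 0.5, -1.9]
gripper_width: 0.0137
gripper_force: 45.0
```

arm_command --commands '[[[0.002,0,-0.02],0],[[0,0,-0.015],0],[[0,0,-0.012],0],[[0,0,-0.007],0],[[0,0,-0.003],0],[[0,0,-0.001],0],[[0,0,0],0],[[0,0,0],0]]'

```text
clock: 13.7
tool_pos: [0.5707, -0.1551, 0.0729]
tcp_rot: [0.177, 3.136, -0.0]
contact_force: [0.2, 0.5, -2.3]
gripper_width: 0.0135
gripper_force: 45.0
```

arm_command --commands '[[[0,0,-0.001],0],[[0,0,-0.001],0],[[0,0,-0.001],0],[[0,0,0],0],[[0,0,0],0]]'

```text
clock: 14.2
tool_pos: [0.5705, -0.155, 0.07]
tcp_rot: [0.177, 3.136, -0.0]
contact_force: [-1.3, 1.8, 6.2]
gripper_width: 0.0136
gripper_force: 45.0
```

arm_command --commands '[[[0,0,0],0],[[0,0,0],0],[[0,0,0],0],[[0,0,0],0],[[0,0,0],0],[[0,0,0.02],0],[[0,0,0.04],0],[[0,0,0.04],0],[[0,0,0.04],0],[[-0.02,0.02,0],0],[[-0.02,0.04,0],0],[[0,0,0],0]]' --hand -0.1

```text
clock: 15.4
tool_pos: [0.528, -0.0914, 0.2096]
tcp_rot: [-0.173, -3.135, -0.003]
contact_force: [-0.4, -0.5, -1.0]
gripper_width: 0.0503
gripper_force: 0.0
```

```bash
python3 - <<'E'
from h import *
st();im=snap('top','t3');blocks(im,(150,300,100,300))
E
```

```text
{'clock': 15.4, 'q': [-0.315, 0.377, 1.52, 0.001, 1.246, -1.776], 'tool_pos': [0.528, -0.091, 0.21], 'tcp_rot': [-0.173, -3.135, -0.003], 'contact_force': [-0.445, -0.479, -1.05], 'gripper_width': 0.05, 'gripper_force': 0.0}
px [213.  259.3] xy [0.4433 0.3697] yaw 12.8 size [0.052 0.077]
px [198.  215.4] xy [0.5676 0.4143] yaw 16.7 size [0.052 0.079]
px [260.5 160.5] xy [0.7232 0.2365] yaw 88.2 size [0.073 0.063]
```

arm_command --commands '[[[0.003,0.042,0],2],[[0.003,0.043,0],2],[[0.003,0.042,0],2],[[0.003,0.043,0],2],[[0.003,0.042,0],2],[[0.003,0.043,0],2],[[0.003,0.042,0],2],[[0.003,0.043,0],2],[[0.003,0.042,0],2],[[0.003,0.043,0],2],[[0.003,0.042,0],2],[[0.004,0.042,0],1]]'

```text
clock: 16.65
tool_pos: [0.5682, 0.4154, 0.2088]
tcp_rot: [-0.453, 3.108, -0.0]
contact_force: [2.1, 0.7, 0.2]
gripper_width: 0.0504
gripper_force: 0.0
```

arm_command --commands '[[[0,0,-0.04],0],[[0,0,-0.04],0],[[0,0,-0.03],0],[[0,0,0],0],[[0,0,0],0]]'

```text
clock: 17.15
tool_pos: [0.5682, 0.4139, 0.0994]
tcp_rot: [-0.451, 3.109, -0.0]
contact_force: [0.0, -0.3, 1.0]
gripper_width: 0.0501
gripper_force: 0.0
```

arm_command --commands '[[[0,0,-0.03],0],[[0,0,-0.02],0],[[0,0,-0.009],0],[[0,0,0],0],[[0,0,0],0]]'

```text
clock: 17.65
tool_pos: [0.5686, 0.4146, 0.0424]
tcp_rot: [-0.451, 3.106, 0.002]
contact_force: [0.6, 0.4, -0.1]
gripper_width: 0.0503
gripper_force: 0.0
```

arm_command --commands '[[[0,0,0],0],[[0,0,0],0],[[0,0,0],0],[[0,0,0],0],[[0,0,0],0],[[0,0,0],0],[[0,0,0],0],[[0,0,0.02],0],[[0,0,0.04],0],[[0,0,0.04],0],[[0,0,0.04],0],[[0,0,0.01],0]]' --hand 1 --force 45

```text
clock: 18.85
tool_pos: [0.569, 0.4147, 0.1951]
tcp_rot: [-0.45, 3.102, 0.004]
contact_force: [-0.1, -0.3, -2.5]
gripper_width: 0.0138
gripper_force: 45.0
```

arm_command --commands '[[[0.001,-0.041,0],-2],[[0.001,-0.041,0],-2],[[0.001,-0.041,0],-2],[[0.001,-0.041,0],-2],[[0.001,-0.041,0],-2],[[0.001,-0.041,0],-2],[[0.001,-0.041,0],-2],[[0.001,-0.041,0],-2],[[0.001,-0.041,0],-2],[[0.001,-0.041,0],-2],[[0,-0.041,0],-2],[[0,-0.038,0],-1]]'

```text
clock: 20.05
tool_pos: [0.576, -0.0768, 0.1879]
tcp_rot: [-0.18, -3.133, -0.001]
contact_force: [0.7, -0.5, -4.8]
gripper_width: 0.0136
gripper_force: 45.0
```

arm_command --commands '[[[0,0,-0.04],0],[[0,0,-0.02],0],[[0,0,0],0],[[0,0,0],0]]'

```text
clock: 20.45
tool_pos: [0.5768, -0.0748, 0.1293]
tcp_rot: [-0.177, -3.134, -0.001]
contact_force: [1.1, 0.3, -3.2]
gripper_width: 0.0137
gripper_force: 45.0
```

arm_command --commands '[[[0.002,0,-0.02],0],[[0,0,-0.015],0],[[0,0,-0.012],0],[[0,0,-0.007],0],[[0,0,-0.003],0],[[0,0,-0.001],0],[[0,0,-0.001],0],[[0,0,-0.001],0],[[0,0,0],0],[[0,0,0],0]]'

```text
clock: 21.45
tool_pos: [0.5794, -0.075, 0.0705]
tcp_rot: [0.177, 3.136, -0.0]
contact_force: [0.3, -0.1, -3.8]
gripper_width: 0.0137
gripper_force: 45.0
```

arm_command --commands '[[[0,0,-0.001],0],[[0,0,-0.001],0],[[0,0,0],0],[[0,0,0],0]]'

```text
clock: 21.85
tool_pos: [0.5795, -0.0749, 0.07]
tcp_rot: [0.177, 3.135, -0.0]
contact_force: [-5.2, 1.6, 8.9]
gripper_width: 0.0138
gripper_force: 45.0
```

arm_command --commands '[[[0,0,0],0],[[0,0,0],0],[[0,0,0],0],[[0,0,0],0],[[0,0,0],0],[[0,0,0.02],0],[[0,0,0.04],0],[[0,0,0.04],0],[[0,0,0.04],0],[[-0.02,0,0],0],[[-0.02,0,0],0],[[0,0,0],0]]' --hand -0.1

```text
clock: 23.05
tool_pos: [0.5377, -0.0747, 0.2087]
tcp_rot: [-0.178, -3.136, -0.0]
contact_force: [-0.3, 0.1, -0.1]
gripper_width: 0.0506
gripper_force: 0.0
```

```bash
python3 - <<'E'
from h import *
st();im=snap('top','t4');blocks(im,(150,300,100,300))
E
```

```text
{'clock': 23.05, 'q': [-0.279, 0.39, 1.503, -0.0, 1.249, -1.737], 'tool_pos': [0.538, -0.075, 0.209], 'tcp_rot': [-0.178, -3.136, -0.0], 'contact_force': [-0.316, 0.096, -0.132], 'gripper_width': 0.051, 'gripper_force': 0.0}
px [213.  259.3] xy [0.4434 0.3696] yaw 12.6 size [0.052 0.077]
px [260.5 160.5] xy [0.7232 0.2365] yaw 88.2 size [0.073 0.063]
```

arm_command --commands '[[[-0.008,0.037,0],2],[[-0.008,0.037,0],2],[[-0.008,0.037,0],2],[[-0.008,0.037,0],2],[[-0.008,0.037,0],2],[[-0.008,0.037,0],2],[[-0.008,0.037,0],2],[[-0.008,0.037,0],2],[[-0.008,0.037,0],2],[[-0.008,0.037,0],1],[[-0.008,0.037,0],0],[[-0.008,0.037,0],0]]'

```text
clock: 24.3
tool_pos: [0.4435, 0.3712, 0.2079]
tcp_rot: [-0.343, 3.123, 0.0]
contact_force: [0.6, -0.8, -0.2]
gripper_width: 0.0503
gripper_force: 0.0
```

arm_command --commands '[[[0,0,-0.04],0],[[0,0,-0.04],0],[[0,0,-0.03],0],[[0,0,0],0],[[0,0,0],0]]'

```text
clock: 24.8
tool_pos: [0.4439, 0.3696, 0.0984]
tcp_rot: [0.343, -3.123, -0.0]
contact_force: [-0.3, -0.2, 0.3]
gripper_width: 0.0502
gripper_force: 0.0
```

arm_command --commands '[[[0,0,-0.03],0],[[0,0,-0.02],0],[[0,0,-0.008],0],[[0,0,0],0],[[0,0,0],0]]'

```text
clock: 25.3
tool_pos: [0.4445, 0.3697, 0.042]
tcp_rot: [-0.343, 3.12, 0.002]
contact_force: [0.6, -0.2, -0.9]
gripper_width: 0.0504
gripper_force: 0.0
```

arm_command --commands '[[[0,0,0],0],[[0,0,0],0],[[0,0,0],0],[[0,0,0],0],[[0,0,0],0],[[0,0,0],0],[[0,0,0],0],[[0,0,0.02],0],[[0,0,0.04],0],[[0,0,0.04],0],[[0,0,0.04],0],[[0,0,0.01],0]]' --hand 1 --force 45

```text
clock: 26.5
tool_pos: [0.4449, 0.3698, 0.1943]
tcp_rot: [-0.342, 3.116, 0.004]
contact_force: [0.3, -0.0, -4.6]
gripper_width: 0.0137
gripper_force: 45.0
```

arm_command --commands '[[[0.013,-0.033,0],-2],[[0.013,-0.033,0],-2],[[0.013,-0.033,0],-2],[[0.013,-0.033,0],-2],[[0.013,-0.033,0],-2],[[0.013,-0.033,0],-2],[[0.013,-0.033,0],-2],[[0.013,-0.033,0],-2],[[0.013,-0.033,0],-2],[[0.013,-0.033,0],-1],[[0.013,-0.035,0],0],[[0,0,0],0]]'

```text
clock: 27.7
tool_pos: [0.5868, -0.0006, 0.1878]
tcp_rot: [-0.184, -3.134, 0.003]
contact_force: [0.4, 0.9, -4.2]
gripper_width: 0.0137
gripper_force: 45.0
```

arm_command --commands '[[[0,0,-0.04],0],[[0,0,-0.02],0],[[0,0,0],0],[[0,0,0],0]]'

```text
clock: 28.1
tool_pos: [0.5859, 0.0044, 0.1296]
tcp_rot: [-0.177, -3.135, -0.0]
contact_force: [0.2, 0.6, -3.5]
gripper_width: 0.014
gripper_force: 45.0
```

arm_command --commands '[[[0.002,0,-0.02],0],[[0,0,-0.015],0],[[0,0,-0.012],0],[[0,0,-0.007],0],[[0,0,-0.003],0],[[0,0,-0.001],0],[[0,0,-0.001],0],[[0,0,-0.001],0],[[0,0,0],0],[[0,0,0],0]]'

```text
clock: 29.1
tool_pos: [0.5884, 0.0041, 0.0705]
tcp_rot: [0.177, 3.136, 0.0]
contact_force: [-0.0, 0.2, -4.0]
gripper_width: 0.0137
gripper_force: 45.0
```

arm_command --commands '[[[0,0,-0.001],0],[[0,0,0],0],[[0,0,0],0]]'

```text
clock: 29.4
tool_pos: [0.5885, 0.0041, 0.07]
tcp_rot: [0.177, 3.136, 0.0]
contact_force: [-3.6, 0.9, 4.1]
gripper_width: 0.0137
gripper_force: 45.0
```

arm_command --commands '[[[0,0,0],0],[[0,0,0],0],[[0,0,0],0],[[0,0,0],0],[[0,0,0],0],[[0,0,0.02],0],[[0,0,0.04],0],[[0,0,0.04],0],[[0,0,0.04],0],[[0,0.04,0.02],0],[[0,0.04,0.02],0],[[0,0.04,0.01],0]]' --hand -0.1

```text
clock: 30.6
tool_pos: [0.5888, 0.1251, 0.2616]
tcp_rot: [0.179, 3.133, 0.001]
contact_force: [1.2, -0.4, -0.5]
gripper_width: 0.0504
gripper_force: 0.0
```

arm_command --commands '[[[0,0.045,0],0],[[0,0.045,0],0],[[0,0.045,0],0],[[0,0.045,0],0],[[0,0,0],0]]' --hand 1

```text
clock: 31.1
tool_pos: [0.5869, 0.3096, 0.2583]
tcp_rot: [-0.168, -3.136, -0.003]
contact_force: [-0.6, -0.2, -0.4]
gripper_width: 0.0154
gripper_force: 0.0
```

```bash
python3 - <<'E'
from h import *
st();im=snap('top','t5');s=snap('side','s5')
a=cv2.resize(im[140:290,310:510],None,fx=2.7,fy=2.7,interpolation=cv2.INTER_CUBIC)[:,:400]
b=cv2.resize(s[150:320,265:450],None,fx=2.3,fy=2.3,interpolation=cv2.INTER_CUBIC)[:,:400]
o=np.zeros((410,800,3),np.uint8);o[:a.shape[0],:a.shape[1]]=a;o[:b.shape[0],400:400+b.shape[1]]=b
cv2.imwrite('pics/c5.png',o)
E
```

```text
{'clock': 31.1, 'q': [0.369, 0.592, 1.032, 0.002, 1.518, -1.095], 'tool_pos': [0.587, 0.31, 0.258], 'tcp_rot': [-0.168, -3.136, -0.003], 'contact_force': [-0.613, -0.238, -0.422], 'gripper_width': 0.015, 'gripper_force': 0.0}
```

View pics/c5.png

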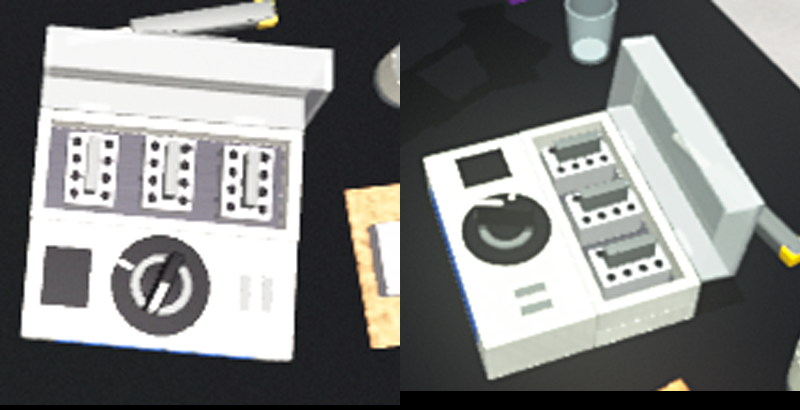

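Top crop: all three blocks stand in the bay, at crop (90,167), (167,172) and (247,182). The lid's outer free corner is at crop (333,50), the white mark at (125,265) and the dial pointer's white end at (160,300). Next I work out the lid angle and the lid path.

```bash
python3 - <<'E'
from h import *
O=np.array([.5787,-.0752,0]);a=np.radians(-6.5);ex=np.array([np.cos(a),np.sin(a),0]);ey=np.array([-ex[1],ex[0],0]);ez=np.array([0,0,1.])
def H(x,y,z):return O+ex*x+ey*y+ez*z
def L(t,x,y,z):return H(.057+x*np.cos(t)+z*np.sin(t),y,.066-x*np.sin(t)+z*np.cos(t))
def c(x,y):return 310+x/2.7,140+y/2.7
print('obs top R outer',c(333,50),'L outer',c(48,27),'inner L',c(48,66),'side scale')
for t in(1.5,1.6,1.65,1.7,1.75,1.8,1.85):
    print(t,[proj('top',L(t,-.114,y,z)).round(1).tolist() for y,z in((-.135,.04),(.135,.04),(.135,0),(-.135,0))],'side',[((proj('side',L(t,-.114,y,z))-[265,150])*2.3+[400,0]).round(0).tolist() for y,z in((-.135,.04),(.135,.04),(-.135,0))])
for t in(1.6,1.7,1.8): print(t,L(t,-.112,0,.046).round(4))
E
```

```text
obs top R outer (433.3333333333333, 158.51851851851853) L outer (327.77777777777777, 150.0) inner L (327.77777777777777, 164.44444444444446) side scale
1.5 [[433.3, 166.3], [326.8, 157.9], [325.6, 173.3], [432.6, 181.9]] side [[746.0, 204.0], [635.0, 34.0], [708.0, 217.0]]
1.6 [[433.1, 162.4], [327.1, 154.0], [325.9, 169.0], [432.7, 177.5]] side [[756.0, 203.0], [644.0, 34.0], [719.0, 213.0]]
1.65 [[432.9, 160.5], [327.3, 152.2], [326.1, 166.8], [432.7, 175.4]] side [[761.0, 203.0], [649.0, 35.0], [724.0, 212.0]]
1.7 [[432.7, 158.7], [327.4, 150.4], [326.3, 164.7], [432.8, 173.2]] side [[765.0, 204.0], [653.0, 35.0], [729.0, 211.0]]
1.75 [[432.4, 157.1], [327.6, 148.8], [326.4, 162.7], [432.7, 171.2]] side [[770.0, 204.0], [657.0, 36.0], [734.0, 210.0]]
1.8 [[432.2, 155.5], [327.7, 147.2], [326.6, 160.7], [432.7, 169.2]] side [[774.0, 205.0], [660.0, 37.0], [739.0, 209.0]]
1.85 [[431.9, 154.0], [327.8, 145.8], [326.7, 158.8], [432.6, 167.2]] side [[778.0, 206.0], [664.0, 39.0], [744.0, 209.0]]
1.6 [ 0.6843 -0.0872  0.1766]
1.7 [ 0.695  -0.0885  0.1711]
1.8 [ 0.7051 -0.0896  0.1646]
```

arm_command --commands '[[[0.0134,-0.04,0],0],[[0.0134,-0.04,0],0],[[0.0134,-0.04,0],0],[[0.0134,-0.04,0],0],[[0.0134,-0.04,0],0],[[0.0134,-0.04,0],0],[[0.0134,-0.04,0],0],[[0.0134,-0.04,0],0],[[0.0134,-0.04,0],0],[[0.0134,-0.036,0],0],[[0,0,0],0],[[0,0,0],0]]'

```text
clock: 32.4
tool_pos: [0.7216, -0.0946, 0.2587]
tcp_rot: [-0.183, -3.135, -0.001]
contact_force: [0.5, 0.9, 0.4]
gripper_width: 0.0004
gripper_force: 0.0
```

arm_command --commands '[[[0,0,-0.03],0],[[0,0,-0.03],0],[[0,0,-0.03],0],[[0,0,-0.018],0],[[0,0,0],0],[[0,0,0],0]]'

```text
clock: 33.0
tool_pos: [0.7223, -0.0913, 0.1523]
tcp_rot: [0.176, 3.136, 0.0]
contact_force: [0.2, -0.4, 0.5]
gripper_width: 0.0003
gripper_force: 0.0
```

```bash
cat >> h.py <<'E'
O=np.array([.5787,-.0752,0]);_a=np.radians(-6.5);ex=np.array([np.cos(_a),np.sin(_a),0]);ey=np.array([-ex[1],ex[0],0]);ez=np.array([0,0,1.])
def H(x,y,z):return O+ex*x+ey*y+ez*z
def L(t,x,y,z):return H(.057+x*np.cos(t)+z*np.sin(t),y,.066-x*np.sin(t)+z*np.cos(t))
E
python3 - <<'E'
from h import *
p=np.array([.7228,-.0914,.1525])
T=[1.7,1.65,1.6,1.5,1.4,1.3,1.2,1.1,1.0,.9,.8,.7,.6,.5,.4,.3,.2,.1,.05,0]
for t in T:
    zo=.040+.007*np.clip((t-.9)/.6,0,1)
    q=L(t,-.092,0,zo)+ex*.0095
    print(t,q.round(4),(q-p).round(4));p=q
E
```

```text
1.7 [ 0.7029 -0.0893  0.1512] [-0.0199  0.0021 -0.0013]
1.65 [ 0.6986 -0.0889  0.154 ] [-0.0043  0.0005  0.0028]
1.6 [ 0.6941 -0.0884  0.1566] [-0.0044  0.0005  0.0026]
1.5 [ 0.6849 -0.0873  0.1611] [-0.0092  0.0011  0.0045]
1.4 [ 0.6741 -0.0861  0.1645] [-0.0108  0.0012  0.0034]
1.3 [ 0.6631 -0.0848  0.1666] [-0.011   0.0013  0.0021]
1.2 [ 0.6519 -0.0835  0.1675] [-0.0112  0.0013  0.0009]
1.1 [ 0.6408 -0.0823  0.1672] [-0.0111  0.0013 -0.0003]
1.0 [ 0.6298 -0.081   0.1657] [-0.011   0.0013 -0.0015]
0.9 [ 0.6191 -0.0798  0.1629] [-0.0107  0.0012 -0.0027]
0.8 [ 0.6096 -0.0787  0.1599] [-0.0095  0.0011 -0.0031]
0.7 [ 0.6005 -0.0777  0.1559] [-0.0091  0.001  -0.004 ]
0.6 [ 0.5918 -0.0767  0.151 ] [-0.0087  0.001  -0.0049]
0.5 [ 0.5836 -0.0758  0.1452] [-0.0082  0.0009 -0.0058]
0.4 [ 0.5761 -0.0749  0.1387] [-0.0076  0.0009 -0.0065]
0.3 [ 0.5692 -0.0741  0.1314] [-0.0069  0.0008 -0.0073]
0.2 [ 0.5631 -0.0734  0.1235] [-0.0061  0.0007 -0.0079]
0.1 [ 0.5578 -0.0728  0.115 ] [-0.0053  0.0006 -0.0085]
0.05 [ 0.5555 -0.0726  0.1105] [-0.0023  0.0003 -0.0044]
0 [ 0.5534 -0.0723  0.106 ] [-0.0021  0.0002 -0.0045]
```

arm_command --commands '[[[-0.005,0.0005,0],0],[[-0.005,0.0005,0],0],[[-0.005,0.0005,-0.001],0],[[-0.005,0.0006,0],0],[[-0.0043,0.0005,0.0028],0],[[-0.0044,0.0005,0.0026],0],[[-0.0046,0.0005,0.0022],0],[[-0.0046,0.0006,0.0023],0],[[-0.0054,0.0006,0.0017],0],[[-0.0054,0.0006,0.0017],0],[[-0.0055,0.0006,0.001],0],[[-0.0055,0.0007,0.0011],0]]'

```text
clock: 34.2
tool_pos: [0.6622, -0.0851, 0.1659]
tcp_rot: [0.177, 3.136, 0.0]
contact_force: [3.7, 0.9, 2.2]
gripper_width: 0.0004
gripper_force: 1.6
```

arm_command --commands '[[[-0.0056,0.0006,0.0005],0],[[-0.0056,0.0007,0.0004],0],[[-0.0055,0.0006,-0.0001],0],[[-0.0056,0.0007,-0.0002],0],[[-0.0055,0.0006,-0.0007],0],[[-0.0055,0.0007,-0.0008],0],[[-0.0053,0.0006,-0.0013],0],[[-0.0054,0.0006,-0.0014],0],[[-0.0047,0.0005,-0.0015],0],[[-0.0048,0.0006,-0.0016],0],[[-0.0045,0.0005,-0.002],0],[[-0.0046,0.0005,-0.002],0]]'

```text
clock: 35.4
tool_pos: [0.5995, -0.0779, 0.1547]
tcp_rot: [-0.177, -3.136, -0.0]
contact_force: [1.2, 0.4, 3.1]
gripper_width: 0.0003
gripper_force: 1.5
```

arm_command --commands '[[[-0.0043,0.0005,-0.0024],0],[[-0.0044,0.0005,-0.0025],0],[[-0.0041,0.0004,-0.0029],0],[[-0.0041,0.0005,-0.0029],0],[[-0.0038,0.0004,-0.0032],0],[[-0.0038,0.0005,-0.0033],0],[[-0.0034,0.0004,-0.0036],0],[[-0.0035,0.0004,-0.0037],0],[[0,0,0],0]]'

```text
clock: 36.3
tool_pos: [0.5677, -0.0744, 0.1296]
tcp_rot: [-0.177, -3.135, -0.0]
contact_force: [0.3, -0.8, 0.3]
gripper_width: 0.0006
gripper_force: 0.0
```

```bash
python3 - <<'E'
from h import *
s=snap('side','s6');st()
b=cv2.resize(s[130:320,240:450],None,fx=2.8,fy=2.8,interpolation=cv2.INTER_CUBIC);cv2.imwrite('pics/c6.png',b)
E
```

```text
{'clock': 36.35, 'q': [-0.264, 0.52, 1.524, -0.0, 1.1, -1.722], 'tool_pos': [0.568, -0.074, 0.13], 'tcp_rot': [-0.177, -3.135, -0.0], 'contact_force': [0.098, 0.142, 1.009], 'gripper_width': -0.0, 'gripper_force': 0.0}
```

View pics/c6.png

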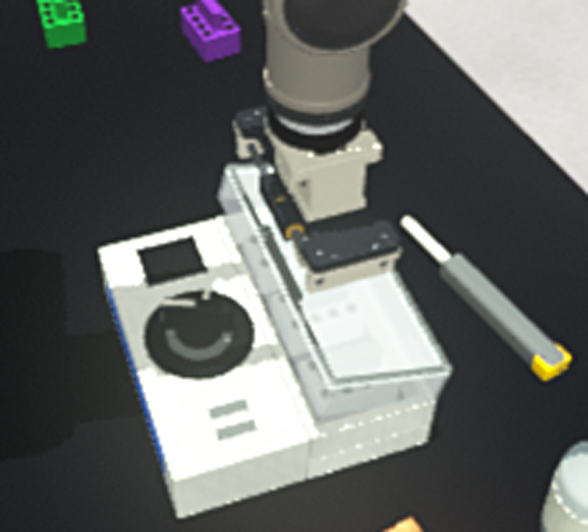

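The side crop shows the lid nearly down, with the fingertips behind its ridge at about (290,250) and everything in place. Continue slowly.

arm_command --commands '[[[-0.0015,0.0002,-0.002],0],[[-0.0015,0.0002,-0.002],0],[[-0.0015,0.0001,-0.002],0],[[-0.0015,0.0002,-0.002],0],[[-0.0013,0.0001,-0.0021],0],[[-0.0013,0.0002,-0.0021],0],[[-0.0013,0.0001,-0.0021],0],[[-0.0013,0.0002,-0.0021],0],[[-0.001,0.0001,-0.0015],0],[[-0.001,0.0001,-0.0015],0],[[-0.0007,0.0001,-0.0015],0],[[0,0,0],0]]'

```text
clock: 37.55
tool_pos: [0.5544, -0.0727, 0.1092]
tcp_rot: [-0.177, -3.136, -0.0]
contact_force: [0.2, -0.5, 0.3]
gripper_width: 0.0006
gripper_force: 0.0
```

arm_command --commands '[[[0,0,-0.001],0],[[0,0,-0.001],0],[[0,0,-0.001],0],[[0,0,-0.0005],0],[[0,0,0],0],[[0,0,0],0]]'

```text
clock: 38.15
tool_pos: [0.5543, -0.0727, 0.1067]
tcp_rot: [-0.177, -3.136, -0.0]
contact_force: [-4.3, 0.8, 8.4]
gripper_width: 0.0001
gripper_force: 4.3
```

arm_command --commands '[[[0,0,-0.0005],0],[[0,0,-0.0005],0],[[0,0,0],0],[[0,0,0],0]]'

```text
clock: 38.55
tool_pos: [0.5543, -0.0727, 0.1066]
tcp_rot: [-0.177, -3.137, 0.0]
contact_force: [-6.9, 0.9, 14.5]
gripper_width: 0.0005
gripper_force: 7.6
```

arm_command --commands '[[[0,0,0.01],0],[[0,0,0.03],0],[[0,0,0.04],0],[[0,0.045,0.02],0],[[0,0.045,0],0],[[0,0.045,0],0],[[0,0.045,0],0],[[0,0.045,0],0],[[0,0.045,0],0],[[0,0,0],0],[[0,0,0],0]]' --hand 0.1

```text
clock: 39.65
tool_pos: [0.5546, 0.198, 0.2048]
tcp_rot: [-0.173, -3.137, 0.0]
contact_force: [0.2, -1.1, 0.9]
gripper_width: 0.0413
gripper_force: 0.0
```

```bash
python3 - <<'E'
from h import *
im=snap('top','t7');s=snap('side','s7');st()
a=cv2.resize(im[220:275,340:400],None,fx=7,fy=7,interpolation=cv2.INTER_CUBIC)
b=cv2.resize(im[150:280,310:440],None,fx=2.9,fy=2.9,interpolation=cv2.INTER_CUBIC)
o=np.zeros((390,800,3),np.uint8);o[:385,:420]=a;o[:b.shape[0],422:422+b.shape[1]]=b[:,:378]
cv2.imwrite('pics/c7.png',o)
for t in(0,.03,.1): print(t,[proj('top',L(t,-.114,y,.04)).round(1).tolist() for y in(-.135,.135)])
print('axis .11',proj('top',H(-.114,0,.11)),'axis .068',proj('top',H(-.114,0,.068)))
E
```

```text
{'clock': 39.75, 'q': [0.21, 0.476, 1.376, -0.0, 1.29, -1.247], 'tool_pos': [0.555, 0.196, 0.205], 'tcp_rot': [-0.178, -3.137, 0.001], 'contact_force': [0.846, 0.682, 0.024], 'gripper_width': 0.041, 'gripper_force': 0.0}
0 [[423.9, 227.2], [321.8, 218.8]]
0.03 [[424.2, 226.6], [321.9, 218.2]]
0.1 [[425.0, 225.0], [322.0, 216.5]]
axis .11 [371.65950691 244.4286018 ] axis .068 [369.69265525 245.69165984]
```

View pics/c7.png

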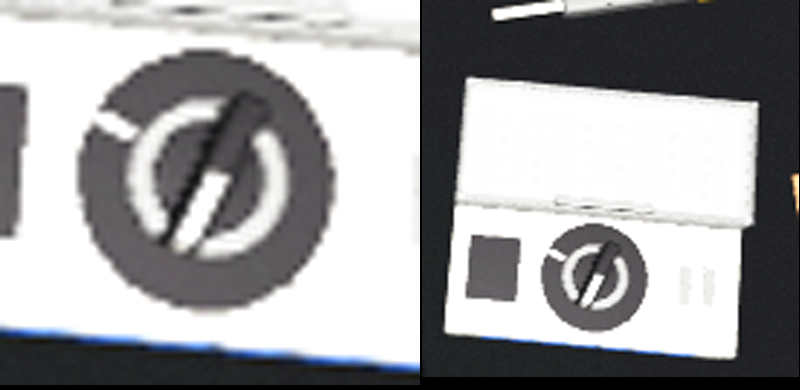

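```bash
cat >> h.py <<'E'
def dial(im):
    g=cv2.cvtColor(im,cv2.COLOR_BGR2GRAY)
    big=cv2.resize(g[220:275,340:400],None,fx=7,fy=7,interpolation=cv2.INTER_CUBIC)
    px=lambda c:((c[0]-3)/7+340,(c[1]-3)/7+220)
    n,lab,s,cen=cv2.connectedComponentsWithStats((big>150).astype(np.uint8))
    ax=H(-.114,0,0)
    for i in range(1,n):
        if s[i,4]<150 or s[i,4]>6000: continue
        m=onz('top',px(cen[i]),.068)-ax
        l=onz('top',px(cen[i]),.110)-ax
        hd=lambda v:(180-np.degrees(np.arctan2(v@ey,v@ex)))%360
        ys,xs=np.nonzero(lab==i);vx,vy,x0,y0=cv2.fitLine(np.c_[xs,ys].astype(np.float32),cv2.DIST_L2,0,.01,.01).ravel()
        k=60 if s[i,4]>1200 else 20
        p=[onz('top',px((x0+d*vx,y0+d*vy)),.110) for d in(-k,k)];v=p[1]-p[0]
        if v@ex>0:v=-v
        print('area',s[i,4],'c',cen[i].round(0),'as mark: deg',hd(m).round(1),'r',np.hypot(*m[:2]).round(4),'| as line: deg',hd(l).round(1),'dir',hd(v).round(1),'r',np.hypot(*l[:2]).round(4))
E
python3 - <<'E'
from h import *
dial(cv2.imread('pics/t7.png'))
f=lambda p:(p[0]/7+340,p[1]/7+220)
a=onz('top',f((183,250)),.11);b=onz('top',f((252,98)),.11);v=a-b
print('bar',v,np.linalg.norm(v),'world deg',np.degrees(np.arctan2(v[1],v[0])),'mid',(a+b)/2,'axis',H(-.114,0,.1))
E
```

```text
area 3823 c [256. 204.] as mark: deg 290.0 r 0.019 | as line: deg 309.1 dir 23.7 r 0.0158
area 2013 c [200. 210.] as mark: deg 17.7 r 0.0114 | as line: deg 30.2 dir 24.5 r 0.0164
bar [-0.05564122  0.02881838  0.        ] 0.06266134626997914 world deg 152.6189079638549 mid [ 0.46450112 -0.06077056  0.11      ] axis [ 0.46543281 -0.06229483  0.1       ]
```

The top crop shows the lid flat and closed, the white mark on the ring at crop (117,124) and the pointer's white line from (217,173) to (183,250). That puts the dial at about 22° and the mark at about 117°, so I grip the bar and turn about 95° clockwise.

arm_command --commands '[[[-0.011,-0.032,0],-3],[[-0.011,-0.032,0],-3],[[-0.011,-0.032,0],-3],[[-0.011,-0.032,0],-3],[[-0.011,-0.032,0],-3],[[-0.011,-0.032,0],-3],[[-0.011,-0.032,0],-3],[[-0.012,-0.034,0],-0.5],[[0,0,-0.03],0],[[0,0,-0.03],0],[[0,0,0],0],[[0,0,0],0]]'

```text
clock: 40.95
tool_pos: [0.4656, -0.0618, 0.1456]
tcp_rot: [-0.761, -3.048, -0.0]
contact_force: [0.7, 0.2, 1.0]
gripper_width: 0.0415
gripper_force: 0.0
```

arm_command --commands '[[[0,0,-0.025],0],[[0,0,-0.02],0],[[0,0,-0.015],0],[[0,0,0],0],[[0,0,0],0]]'

```text
clock: 41.45
tool_pos: [0.4667, -0.0612, 0.0865]
tcp_rot: [0.758, 3.046, -0.0]
contact_force: [0.6, -0.8, 0.1]
gripper_width: 0.0413
gripper_force: 0.0
```

arm_command --commands '[[[0,0,0],0],[[0,0,0],0],[[0,0,0],0],[[0,0,0],0],[[0,0,0],0],[[0,0,0],0],[[0,0,0],0]]' --hand 1 --force 20

```text
clock: 42.15
tool_pos: [0.4661, -0.0605, 0.0854]
tcp_rot: [0.759, 3.048, 0.001]
contact_force: [0.4, 4.2, 4.8]
gripper_width: 0.0142
gripper_force: 19.9
```

arm_command --commands '[[[0,0.0007,0],-4],[[0,0,0],-8],[[0,0,0],-8],[[0,0,0],-8],[[0,0,0],-8],[[0,0,0],-8],[[0,0,0],-8],[[0,0,0],-8],[[0,0,0],-8],[[0,0,0],-8],[[0,0,0],-8],[[0,0,0],-8]]'

```text
clock: 43.35
tool_pos: [0.4643, -0.0609, 0.0854]
tcp_rot: [-2.724, -1.565, 0.005]
contact_force: [-7.3, -2.1, 11.0]
gripper_width: 0.0137
gripper_force: 19.9
```

arm_command --commands '[[[0,0,0],-3],[[0,0,0],0],[[0,0,0],0]]'

```text
clock: 43.65
tool_pos: [0.4643, -0.0609, 0.0854]
tcp_rot: [-2.76, -1.501, 0.005]
contact_force: [-7.1, -2.7, 10.5]
gripper_width: 0.0139
gripper_force: 19.9
```

arm_command --commands '[[[0,0,0],0],[[0,0,0],0],[[0,0,0],0],[[0,0,0],0],[[0,0,0.02],0],[[0,0,0.04],0],[[0,0,0.04],0],[[0,0,0.02],0],[[-0.01,0.04,0],0],[[-0.01,0.045,0],0],[[0,0.045,0],0],[[0,0.045,0],0]]' --hand 0.1

```text
clock: 44.85
tool_pos: [0.4453, 0.1164, 0.2052]
tcp_rot: [2.761, 1.499, 0.001]
contact_force: [0.6, 0.6, 0.3]
gripper_width: 0.0411
gripper_force: 0.0
```

arm_command --commands '[[[0,0.045,0],0],[[0,0.045,0],0],[[0,0,0],0]]'

```text
clock: 45.15
tool_pos: [0.4451, 0.2095, 0.2048]
tcp_rot: [-2.755, -1.507, -0.001]
contact_force: [0.3, -0.4, 0.3]
gripper_width: 0.0415
gripper_force: 0.0
```

```bash
python3 - <<'E'
from h import *
im=snap('top','t8');dial(im);st()
o=cv2.resize(im[220:275,340:400],None,fx=10,fy=10,interpolation=cv2.INTER_CUBIC);cv2.imwrite('pics/c8.png',o)
E
```

```text
area 3207 c [237. 131.] as mark: deg 203.8 r 0.0227 | as line: deg 193.4 dir 297.9 r 0.0167
area 4289 c [181. 220.] as mark: deg 35.0 r 0.0184 | as line: deg 39.6 dir 296.3 r 0.0237
{'clock': 45.2, 'q': [0.279, 0.3, 1.65, 0.0, 1.192, 0.85], 'tool_pos': [0.445, 0.207, 0.205], 'tcp_rot': [-2.757, -1.506, 0.0], 'contact_force': [-0.713, -0.63, -0.067], 'gripper_width': 0.042, 'gripper_force': 0.0}
```

View pics/c8.png

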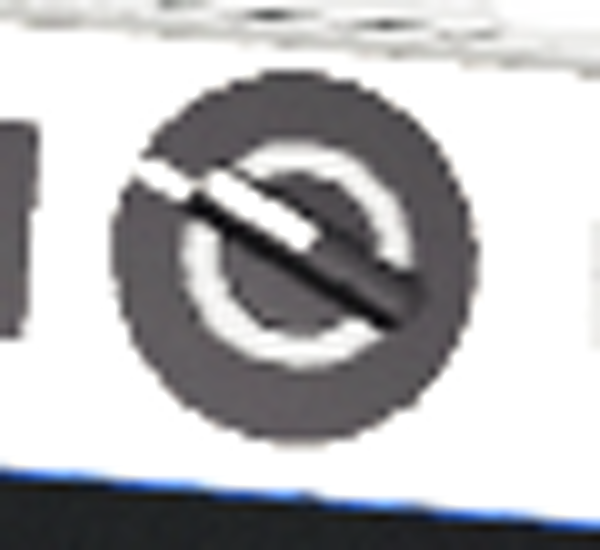

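```bash
cat > d.py <<'E'
from h import *
def meas(im):
    g=cv2.cvtColor(im,cv2.COLOR_BGR2GRAY).astype(np.float32)
    S=12;x0,y0=340,220
    big=cv2.resize(g[y0:275,x0:400],None,fx=S,fy=S,interpolation=cv2.INTER_CUBIC)
    px=lambda x,y:np.stack([(x+.5)/S-.5+x0,(y+.5)/S-.5+y0],-1)
    inv=((big<165)).astype(np.uint8);cs=cv2.findContours(inv,cv2.RETR_EXTERNAL,cv2.CHAIN_APPROX_NONE)[0]
    u0=(proj('top',H(-.114,0,.067))-[x0,y0])*S
    c=max((c for c in cs if cv2.pointPolygonTest(cv2.convexHull(c),tuple(map(float,u0)),False)>0),key=cv2.contourArea)
    el=cv2.fitEllipse(cv2.convexHull(c));C=onz('top',px(*np.array(el[0])),.067)
    print('ring',el,C.round(4),'nominal',H(-.114,0,.067).round(4))
    yy,xx=np.mgrid[0:big.shape[0],0:big.shape[1]]
    def world(z):
        o,d=ray('top',(0,0));P=px(xx,yy)
        p=env.camera_params('top');K=np.array(p["camera_matrix"]);R=np.array(p["view"])[:3,:3]
        D=np.concatenate([P,np.ones(P.shape[:2]+(1,))],-1)@np.linalg.inv(K).T@R
        return o+D*((z-o[2])/D[...,2])[...,None]
    hd=lambda v:180-np.degrees(np.arctan2(v[...,1]*1.0,v[...,0]))-6.5
    W=world(.067)-C;r=np.hypot(W[...,0],W[...,1]);A=hd(W)
    m=(big>150)&(r>.036)&(r<.047)&(abs(A-117)<20)
    print('mark',m.sum(),hd(W[m].mean(0)).round(2))
    W=world(.110)-np.r_[C[:2],.110];r=np.hypot(W[...,0],W[...,1]);A=hd(W)
    return big,W,r,A,hd
big,W,r,A,hd=meas(cv2.imread('pics/t8.png'))
import sys
# white line: bright at radius 2..30mm in bar plane, lateral window around 117
for b0 in(112,117,122):
    u=np.array([np.cos(np.radians(180-b0-6.5)),np.sin(np.radians(180-b0-6.5))])
    al=W[...,0]*u[0]+W[...,1]*u[1];la=-W[...,0]*u[1]+W[...,1]*u[0]
    m=(big>160)&(al>.004)&(al<.027)&(abs(la)<.0055)
    v=cv2.fitLine(W[m][:,:2].astype(np.float32),cv2.DIST_L2,0,.01,.001).ravel()
    d=v[:2]*np.sign(v[:2]@u);print(b0,'line n',m.sum(),'centroid deg',hd(np.r_[W[m][:,:2].mean(0)]).round(2),'r',np.hypot(*W[m][:,:2].mean(0)).round(4),'dir',hd(d).round(2))
E
python3 d.py
```

```text
ring ((353.1326599121094, 308.7369384765625), (438.4623107910156, 451.44757080078125), 154.98342895507812) [ 0.4667 -0.0605  0.067 ] nominal [ 0.4654 -0.0623  0.067 ]
mark 1698 116.67
112 line n 3755 centroid deg 117.15 r 0.0154 dir 115.23
117 line n 3892 centroid deg 117.69 r 0.0156 dir 116.2
122 line n 3875 centroid deg 118.54 r 0.0156 dir 118.25
```

View pics/t8.png

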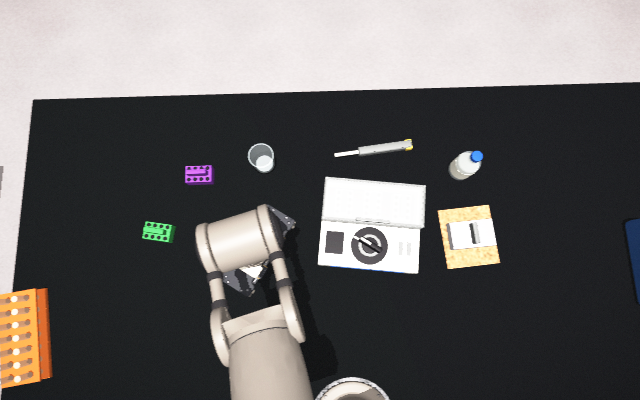

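The picture shows the lid closed at (373,203), the blank on the mat near (471,234) and the bystanders where they were. I check that the blank has not been knocked since it was placed.

```bash
python3 - <<'E'
from h import *
for n in('t2','t8'):
    im=cv2.imread(f'pics/{n}.png');h=cv2.cvtColor(im,cv2.COLOR_BGR2HSV)
    m=np.zeros(im.shape[:2],np.uint8);m[205:262,440:505]=((h[...,1]<40)&(h[...,2]>225))[205:262,440:505]
    m=cv2.morphologyEx(m,cv2.MORPH_CLOSE,np.ones((9,9)))
    c=max(cv2.findContours(m,0,2)[0],key=cv2.contourArea);r=cv2.minAreaRect(c)
    P=np.array([onz('top',p,.04)[:2] for p in cv2.boxPoints(r)]);print(n,r,P.mean(0).round(4))
E
```

```text
t2 ((472.4981689453125, 233.48236083984375), (27.272480010986328, 44.495338439941406), 83.8844985961914) [ 0.4931 -0.3536]
t8 ((472.49725341796875, 233.47396850585938), (27.21804428100586, 44.54338073730469), 83.9909896850586) [ 0.4931 -0.3536]
```

```bash
python3 -c "
from workcell import env
print(env.hand_in())"
```

```text
the job is handed in; nothing more can be done
None
```

The job is handed in after about 45 s of robot time: the blank is on the mat about 4 mm off its centre, all three sample blocks are in the bay, the lid is closed, and the pointer is within about 2° of the white mark; the hand-in gave no verdict.

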